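# Prise open the drill case with the chisel knife

## Task

The lid of the blue drill case shuts flush, so take the red-handled chisel knife, slip its blade through the slot in the middle of the case's front, and prise the lid up. Swing it right back against its stop with the blade, steadily, keeping the gripper and arm off the case, then lay the knife down flat in the wooden tool tray (don't drop it in). Leave the glue bottle, the toy car and the wax tin where they are.

Things in the scene. Friction and masses are not known exactly. Their poses are not given: they have to be found in the camera images.
- case: blue steel drill case with its board, fixed. Origin on the bench under its middle; x points from its front to its hinge, z up. On a plywood board 146 (x) x 236 (y) x 18 mm stands the case, 110 (x) x 200 (y) mm, walls 3 mm, rim at z = 68 mm, closed flush by a flat lid 10 mm thick above a bright rim band. Inside, drill bits up to z = 47 mm, empty above. A bare steel plate on the lid marks the slot
- slot (a point): middle of the slot's mouth, in the plane of the front wall (case x = -55 mm, y = 0), 64.5 mm above the bench; axes as the case's. Slot 36 mm wide, from a rolled steel sill (6 mm bar, 2.5 mm proud, top at z = 61 mm) to the lid's underside (z = 68 mm); the lid is bevelled there, so the mouth is 4 mm higher at the front and narrows to 7 mm within 12 mm. Open into the case behind
- hinge (a point): middle of the lid's hinge axis, at the back rim of the case, 68 mm above the bench; the axis runs along the case's y; axes as the case's
- lid (a joint): lid angle in rad: 0 shut, grows as the front edge rises, 1.9 at its stop (leaning back past upright). Lid 110 mm from hinge to front edge, 200 mm wide, about 0.2 kg; its underside lies in the plane through the hinge axis. The hinge is stiff (0.16 N m) and holds the lid wherever it is left; raising it takes 3 to 4 N at the blade, so the knife must be gripped firmly or it turns in the fingers
- knife: chisel knife lying flat on the bench: red flat handle 100 mm long (x = -65 to +35 mm), 24 wide, 20 thick (z = 0 to 20), then a stiff flat steel blade 20 wide, 2 thick, at z = 9 to 11 mm, ending at x = +110 mm. Origin on the handle's underside at the place to grip, near the centre of mass; x points to the blade tip, z up; 0.12 kg
- knife_tip (a point): middle of the blade's front edge, at 110 mm in x and 10 mm in z from the knife's origin
- tray: open wooden tool tray with a green floor, fixed to the bench, 256 (x) x 126 (y) x 30 mm high, walls 8 mm, inner floor 240 x 110 mm, 9 mm above the bench (the solid floor is at 8 mm). Origin on the bench under its middle; x along its length, z up; empty
- glue: white glue bottle standing upright, 60 mm diameter, 165 mm high; origin at the centre of its underside; bystander
- car: pupil's wooden toy car with red wheels, 120 x 64 x 56 mm; origin on the bench under its middle; bystander
- tin: low round yellow tin of wax polish standing beyond the case, 64 mm diameter, 40 mm high; origin at the centre of its underside; bystander
Not all that is in view belongs to the job. Of the things that look like the knife, take the one that is nearest to the robot's base at the start.

How it is judged:
On the way, in this order (a step that is already met when the one before it is completed fails the run):
1. the knife's blade has prised the lid up by at least 0.1 rad (blade in contact with the lid) (value of joint lid above 0.1 rad and contact force between knife and case above 0.3 N), for 0.05 s.
2. the lid is swung back to its stop (more than 1.75 rad) (value of joint lid above 1.75 rad), for 0.1 s.
At the end, for the whole second after the job is handed in: The lid stands open at its stop (more than 1.75 rad) and still; the knife lies flat (within 7 degrees) and at rest wholly inside the tool tray, on its floor (value of joint lid above 1.75 rad and velocity of joint lid below 0.1 rad/s and x of knife in the frame of tray between -0.12 and 0.12 m and y of knife in the frame of tray between -0.055 and 0.055 m and x of knife_tip in the frame of tray between -0.12 and 0.12 m and y of knife_tip in the frame of tray between -0.055 and 0.055 m and (angle between knife's own z axis and vertical below 0.12 rad or angle between knife's own z axis and vertical above 3.02 rad) and linear speed of knife below 0.03 m/s); the robot touches nothing.
It fails at once if the gripper or arm touches the case or its lid (more than 1 N) (contact force between any of the fingers, the arm and case above 1 N).
It fails at once if the lid is flung (faster than 5 rad/s) (velocity of joint lid above 5 rad/s).
It fails at once if the knife is dropped or thrown (falls free of the fingers, faster than 0.6 m/s) (contact force between the fingers and knife below 0.05 N and linear speed of knife above 0.6 m/s).
It fails at once if a bystander is moved more than 30 mm or the bottle is tipped (distance of any of glue, car, tin from where it was at the start of the episode above 0.03 m or angle between glue's own z axis and vertical above 0.5 rad).
It also fails if it takes over 48 s, if anything falls off the work surface, if the arm or the gripper's body presses on something with over 40 N, if the wrist force passes 120 N, or if a joint passes its speed limit or range.

## Robot

A 6-joint arm with a two-finger parallel gripper is mounted at the origin on the work surface. World frame = base frame: x ahead of the robot, y to its left, z up, the work surface at z = 0. Lengths are in m, angles in rad, forces in N, time in s.
With the tool pointing down it reaches from about 0.3 to 0.875 m from the base axis. Payload 6.4 kg.
Tool frame: the origin (TCP) lies between the finger pads; the fingertips stand 22 mm ahead of it and the grasp point (between the pads) lies 3 mm ahead of it (manip.finger_overhang is the distance from the TCP to the fingertips, in m); z points along the fingers, y is the line along which they close (so a half turn about z gives the same grasp; the last joint's range is limited). The gripper opens to 88 mm and grips with 3 to 60 N. Pads are 18 mm wide; open, the fingers measure 123 mm over their backs; the gripper's body (75 mm by 187 mm) begins 45 mm behind the grasp point.
Start: joints at [0.946, 0.181, 1.607, -0, 1.354, -0.206], TCP at [0.234, 0.525, 0.236] pointing down, gripper open.
Joint ranges: [-2.99, 2.99], [-0.89, 2.07], [0.3, 2.58], [-1.14, 4.28], [0, 2.63], [-3.12, 3.12]. Speed limits (rad/s): [2.57, 2.57, 3.01, 3.14, 3.14, 3.14].

## Interface

Orientations are given as a unit quaternion [x, y, z, w].
In Python, from bench import manip, snapshot, ticket, masks_of, tip_of gives the robot as it stands.
- The arm moves only by the tool apply_moves, never from a script. Its argument "series" is text: rows parted by semicolons, each of 4 numbers parted by spaces: the shift along the tool's x, y, z scaled (see below), then the turn about the tool's z scaled (see below). In form: dx dy dz spin; .... A call has 1 to 5 rows; each row is the pose to reach, as a shift and turn from the pose commanded when the call began, along the tool's axes at that moment; what a row does not reach only later rows make up. The controller multiplies each number of a shift by 1000 mm and each number of a turn by 30 degrees. A row lasts 1/8 s, in which the tool goes at most 62.5 mm and 10.7 degrees, less where a joint would pass 70% of its speed; a pose out of reach is approached as far as the arm can. A call with a number of a shift or a turn outside -1 to 1 is refused whole. A call with a gripper value outside its range is refused whole. "fingers" is the opening, from -1 (shut) to 1 (fully open), set as the call begins (left out, the last holds). The fingers move at their own pace and stop on an object; the grip force is fixed at half the most. Time passes only in rows, so rows that repeat a pose let the fingers close. It gives the time, the measured TCP pose, the force, the opening and the grip force at its end, in the units of the state.
- manip.sense(): the state, without advancing time (a new reading comes with each control period).
- snapshot(name): name is "side" or "top"; returns a dict with "frame" (384x512x3 uint8, red, green, blue), "z_map" (384x512 float32, m along the optical axis (not along the pixel's ray), 0 where there is no reading), "intrinsics" (3x3 intrinsics, pixels), "dist" ([k1, k2, p1, p2, k3] as OpenCV has them; the pictures are not rectified), "R" (3x3) and "t" (3): a world point X has camera coordinates R X + t. Camera axes: x right, y down, z forward; pixel columns grow to the right and rows downward; lengths in m; the calibration is good to about 2 mm. A picture is of the moment at which its call begins.
- ticket.finish_job(): hands the job in; it is judged then, once.
Trained networks look in a picture, given as the dict that the camera call returned (one of the last four; its "shot" number tells which), for a name from the list of things; names that differ only in an ending like _2 or _b are one class to them, and where a whole thing is asked for, a point or a joint stands for the part that bears it (a point fixed in the world has none). Each returns a list of dicts, best first, with "p" (0 to 1); they miss things now and then, are a little off and sometimes report something else, mostly with a low value. They report only what shows in the picture. A call takes as long as a camera call. They do not tell look-alikes from the thing itself.
- masks_of(thing, picture): "mask" (384x512 bool, what is visible of it) and "point" ([column, row] in pixels, amid what is visible of it).
- tip_of(thing, picture): "point" ([column, row] in pixels: a listed point, or the origin of a listed thing).
The state is a dict: "clock": time; "joint_positions": joint angles; "qvel": joint speeds; "joint_efforts": joint torques, N m; "ee_pos": TCP position; "ee_rot": TCP orientation; "force": force on the tool from outside, world axes, zero at the start; "moment": the same for the moment, N m; "width": opening from 0.0 (shut) to 1.0 (fully open); "grasp_force": force on a finger pad.
Only numpy, scipy, OpenCV 4.12 (cv2) and the standard library are available. Lean on these libraries where they do the work, as an engineer would, in place of code of your own. Each camera call takes 0.05 s, during which the arm holds its last target. There are 200 camera calls.

## Working session

There is one attempt and no reset: what is moved stays moved. The work goes in short steps, Python scripts to look and compute and a tool call to move; the robot and the scene stay as the last step left them, time stands still between calls to the robot, and variables do not carry over. Pictures are saved under pics/ and viewed, at most 10 in all, crops included, and the job is handed in when it is done.

Besides the shell and the picture viewer there is one more tool, called after ">>>" as a command line: name --argument value ..., lists and objects as JSON in quotes. apply_moves: Moves the arm, as the interface text tells. Shifts and turns lie within -1 to 1; 1 stands for 1000 mm of shift or 30 degrees of turn. Its arguments: {"type":"object","properties":{"series":{"type":"string"},"fingers":{"type":"number"}},"required":["series"]}

```bash
ls; mkdir -p pics
cat > h.py <<'E'
import numpy as np, cv2
from bench import manip, snapshot, ticket, masks_of, tip_of
def ray(s,p):
    u=cv2.undistortPoints(np.array([[p]],float),s["intrinsics"],np.array(s["dist"]))[0,0]
    d=s["R"].T@np.array([u[0],u[1],1.]); c=-s["R"].T@s["t"]; return c,d
def atz(s,p,z):
    c,d=ray(s,p); return c+d*(z-c[2])/d[2]
def deproj(s,p):
    c,d=ray(s,p); r=s["z_map"][int(round(p[1])),int(round(p[0]))]; return c+d*r
def cloud(s,mask):
    v,u=np.nonzero(mask&(s["z_map"]>0)); 
    n=cv2.undistortPoints(np.stack([u,v],1).astype(float)[:,None],s["intrinsics"],np.array(s["dist"]))[:,0]
    P=np.c_[n,np.ones(len(n))]*s["z_map"][v,u][:,None]
    return (P-s["t"])@s["R"]
def tri(s1,p1,s2,p2):
    c1,d1=ray(s1,p1);c2,d2=ray(s2,p2)
    k=np.linalg.lstsq(np.c_[d1,-d2],c2-c1,rcond=None)[0]
    a,b=c1+k[0]*d1,c2+k[1]*d2; return (a+b)/2,np.linalg.norm(a-b)
E
python3 - <<'E'
from h import *
np.set_printoptions(precision=3,suppress=True)
im=[]
for n in("side","top"):
    s=snapshot(n); im.append(s["frame"]); print(n,-s["R"].T@s["t"],s["R"][2])
    for t in("case","knife","tray","glue","car","tin","lid"):
        for m in masks_of(t,s)[:4]:
            c=cloud(s,m["mask"]); print(t,"M",round(m["p"],2),m["point"],m["mask"].sum(),np.median(c,0) if len(c) else None, np.percentile(c,[2,98],axis=0).ravel() if len(c) else None)
    for t in("slot","hinge","knife","knife_tip","case","tray"):
        for m in tip_of(t,s)[:4]: print(t,"T",round(m["p"],2),m["point"],deproj(s,m["point"]))
    cv2.imwrite(f"pics/{n}.png",cv2.resize(s["frame"][:,:,::-1],(800,600)))
print(manip.sense())
E
```

```text
pics
side [ 0.437 -0.812  0.851] [ 0.148  0.73  -0.667]
case M 0.96 [258.3, 205.6] 3157 [ 0.612 -0.001  0.075] [ 0.546 -0.066  0.006  0.685  0.152  0.08 ]
knife M 0.61 [194.4, 167.6] 251 [0.454 0.296 0.015] [0.393 0.251 0.003 0.521 0.337 0.022]
knife M 0.57 [222.6, 140.4] 233 [0.562 0.437 0.013] [ 0.521  0.368 -0.002  0.612  0.502  0.022]
tray M 0.69 [214.2, 330.4] 5997 [ 0.437 -0.319  0.01 ] [ 0.316 -0.396  0.005  0.56  -0.246  0.031]
glue M 0.75 [264.8, 151.7] 624 [0.692 0.239 0.088] [0.668 0.228 0.011 0.721 0.266 0.164]
car M 0.72 [255.9, 195.4] 1739 [0.617 0.038 0.078] [ 0.562 -0.047  0.071  0.673  0.148  0.081]
car M 0.58 [316.9, 288.7] 1173 [ 0.701 -0.293  0.036] [ 0.649 -0.314  0.006  0.763 -0.254  0.058]
tin M 0.64 [316.7, 209.1] 419 [0.79  0.    0.037] [ 0.765 -0.017 -0.     0.821  0.04   0.042]
lid M 0.65 [257.9, 195.7] 1812 [0.619 0.042 0.077] [ 0.562 -0.047  0.059  0.679  0.154  0.081]
slot T 0.73 [239.2, 195.8] [0.567 0.048 0.079]
hinge T 0.76 [278.0, 192.1] [0.706 0.126 0.002]
hinge T 0.33 [261.1, 211.0] [ 0.617 -0.023  0.075]
knife T 0.71 [222.7, 143.5] [0.567 0.413 0.
[... 1571 characters left out ...]
.82 [158.2, 181.3] [0.621 0.359 0.011]
knife_tip T 0.79 [189.2, 204.9] [ 0.542  0.259 -0.001]
case T 0.75 [250.4, 181.9] [0.606 0.052 0.076]
tray T 0.75 [367.2, 232.2] [ 0.442 -0.32   0.012]
tray T 0.7 [347.6, 152.0] [ 0.699 -0.259  0.05 ]
{'clock': 1.4, 'joint_positions': array([ 0.946,  0.181,  1.607,  0.   ,  1.354, -0.206]), 'qvel': array([-0.001,  0.001, -0.001, -0.001,  0.001,  0.001]), 'joint_efforts': array([ -0.001, -43.382, -34.217,   0.07 ,   0.031,  -0.   ]), 'ee_pos': array([0.234, 0.525, 0.236]), 'ee_rot': array([ 0.208,  0.978, -0.   , -0.   ]), 'force': array([-0.392, -0.883, -0.07 ]), 'moment': array([-0.028,  0.009,  0.043]), 'grasp_force': 0.0, 'width': 0.9976963303408541}
```

View pics/side.png

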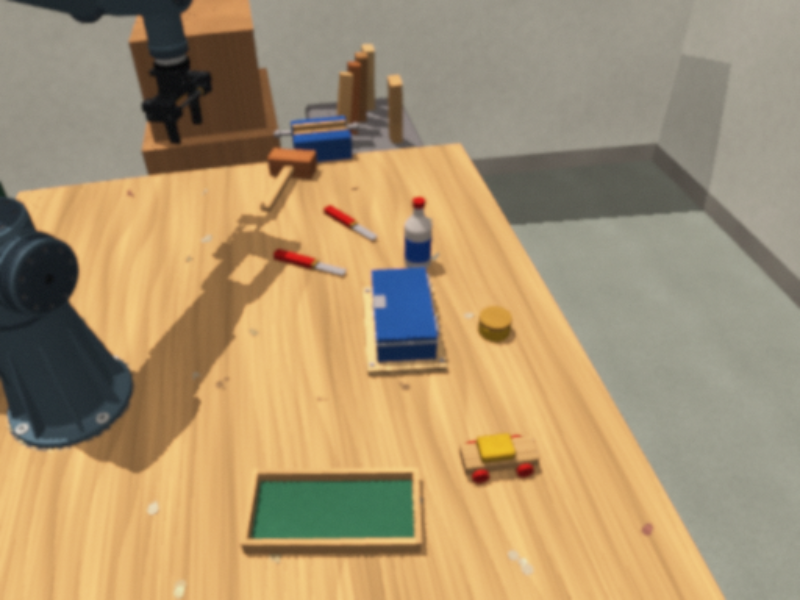

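View pics/top.png

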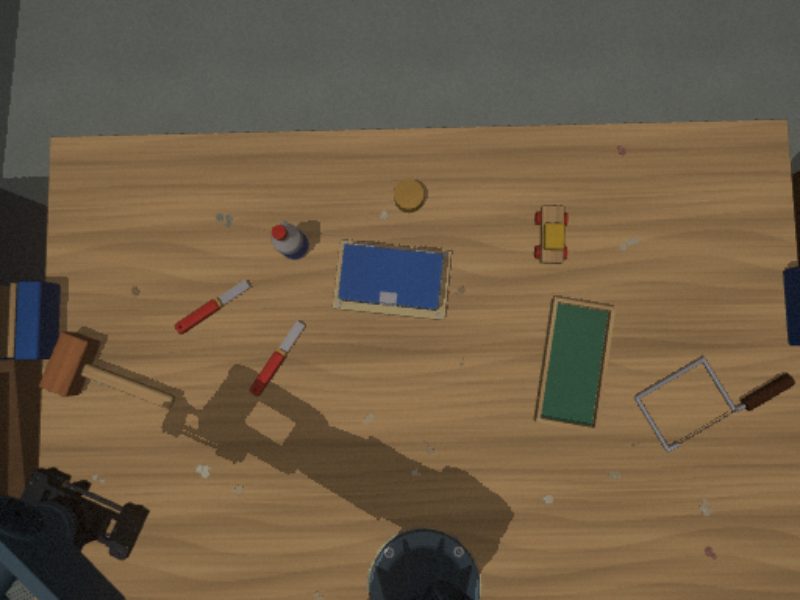

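Two red-handled knives fit the name. One is at top-view pixel (173,231) / side (192,169), about 0.54 m from the base. The other is at top (133,196) / side (222,142), about 0.72 m. The first is nearer the base, so I'll take that one. The case's plate (slot) faces the robot at about (252,193). I'll confirm with a crop and fit the poses from both views.

```bash
cat > fit.py <<'E'
from h import *
np.set_printoptions(precision=4,suppress=True)
def rect(P):
    (c,(w,h),a)=cv2.minAreaRect((P[:,:2]*1000).astype(np.float32))
    if w<h: w,h,a=h,w,a+90
    return np.array(c)/1000,w,h,(a+90)%180-90
def trim(P): # drop stray pixels
    m=np.median(P,0); d=np.linalg.norm(P-m,axis=1); return P[d<np.percentile(d,99.5)+.002]
S={n:snapshot(n) for n in("side","top")}
for n,s in S.items():
    hsv=cv2.cvtColor(s["frame"],cv2.COLOR_RGB2HSV); H,Sa,V=cv2.split(hsv)
    P=cloud(s,np.ones(H.shape,bool)); ok=s["z_map"]>0
    v,u=np.nonzero(ok)
    Z=P[:,2]; hs=hsv[v,u]
    near=lambda x,y,r: np.hypot(P[:,0]-x,P[:,1]-y)<r
    red=((hs[:,0]<8)|(hs[:,0]>172))&(hs[:,1]>150)&near(.45,.3,.08)
    lid=(Z>.06)&near(.62,.05,.125)&(hs[:,0]>100)&(hs[:,0]<130)&(hs[:,1]>90)
    grn=(hs[:,0]>55)&(hs[:,0]<95)&(hs[:,1]>90)&near(.44,-.32,.15)
    for nm,m in(("redhandle",red),("lid",lid),("green",grn)): print(n,nm,m.sum(),*rect(P[m]),"z",np.median(Z[m]),np.percentile(Z[m],95))
    b=near(.45,.15,.05); print("bench z",np.median(Z[b]))
    K=masks_of("knife",s); k=min(K,key=lambda m:np.linalg.norm(np.median(cloud(s,m["mask"]),0)[:2]-[.455,.3])); print(n,"knife mask",*rect(cloud(s,k["mask"]&(np.hypot(*(np.indices(H.shape)[::-1]-np.array(k["point"])[:,None,None]))<40))))
t=lambda nm,i:[m["point"] for m in tip_of(nm,S[i])]
def best(nm,ref):
    f=lambda i:min(t(nm,i),key=lambda p:np.linalg.norm(atz(S[i],p,ref[2])-ref))
    a,b=f("side"),f("top"); print(nm,a,b,*tri(S["side"],a,S["top"],b))
best("knife",np.array([.449,.307,.02]));best("knife_tip",np.array([.54,.255,.01]));best("slot",np.array([.569,.047,.0645]));best("hinge",np.array([.675,.055,.068]));best("tray",np.array([.442,-.32,.009]));
f=S["top"]["frame"][165:260,105:275,::-1]; g=S["side"]["frame"][125:220,165:335,::-1]
cv2.imwrite("pics/crop.png",np.vstack([cv2.resize(f,(536,300),interpolation=2),cv2.resize(g,(536,300),interpolation=2)]))
E
python3 fit.py
```

```text
side redhandle 169 [0.4362 0.3251] 96.24982452392578 49.08961486816406 -32.66386032104492 z 0.017837406085572962 0.02160317988270687
side lid 1610 [0.6224 0.0547] 206.18763732910156 107.80180358886719 83.20401763916016 z 0.07757960625198095 0.08005743821657427
side green 3392 [ 0.4399 -0.3124] 232.41061401367188 94.86885833740234 -10.438072204589844 z 0.009153381420134488 0.011800011661937266
bench z -0.0008739130110408694
side knife mask [0.4581 0.3089] 181.56642150878906 53.06534957885742 -35.859352111816406
top redhandle 220 [0.4325 0.3169] 97.2387924194336 24.575672149658203 -34.59822463989258 z 0.01965257578172703 0.023876416345740146
top lid 2121 [0.623  0.0538] 198.1305694580078 110.68583679199219 82.95047760009766 z 0.0786426753454321 0.0827103980352744
top green 1651 [ 0.4404 -0.3207] 232.82069396972656 103.22562408447266 -10.303871154785156 z 0.009673563279484796 0.01396891570124112
bench z -0.00013107922972261664
top knife mask [0.4657 0.2974] 173.3638916015625 29.683834075927734 -33.69062042236328
knife [189.2, 172.2] [172.4, 232.8] [ 0.4414  0.3192 -0.0222] 0.018716091047178467
knife_tip [217.4, 178.8] [190.8, 205.9] [ 0.5319  0.2568 -0.0174] 0.014445604904488249
slot [238.1, 197.5] [251.9, 197.4] [0.5606 0.0479 0.0728] 0.005716085521071783
hinge [274.2, 191.8] [251.4, 162.7] [0.669  0.0475 0.0762] 0.005260073757173138
tray [213.7, 331.7] [364.8, 231.3] [ 0.4418 -0.3178 -0.0121] 0.006070115957335293
```

View pics/crop.png

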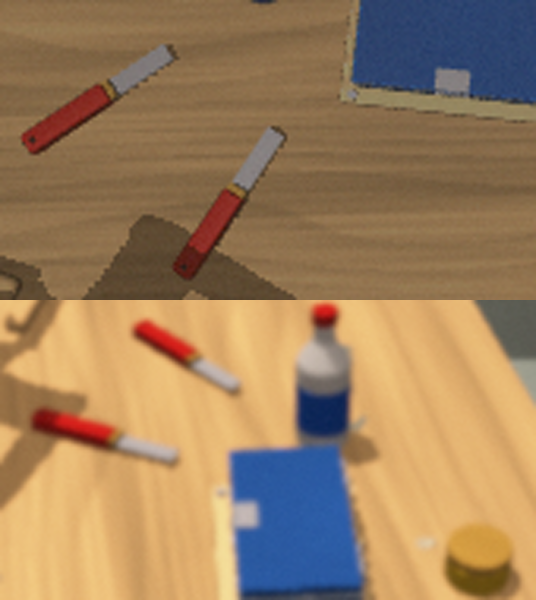

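The crop shows both knives: the near one at crop (230,205) in the top half and (105,442) in the lower half, handle towards the robot and blade towards the case. The plate is on the lid's near edge, at crop (452,80). I'll grip the near one slightly ahead of its origin and hover first.

>>> apply_moves --series "-0.06 -0.023 0.02 0.1; -0.12 -0.046 0.05 0.2; -0.18 -0.068 0.08 0.333; -0.24 -0.091 0.1 0.333; -0.3 -0.114 0.12 0.333" --fingers 0.3

```text
clock: 2.72
ee_pos: [0.442, 0.3184, 0.1248]
ee_rot: [0.292, 0.956, 0.0, 0.0]
force: [0.4, -0.1, 0.1]
width: 0.648
grasp_force: 0.0
```

```bash
cat >> h.py <<'E'
def go(x,y,z,yaw):
    st=manip.sense(); p=st["ee_pos"]; q=st["ee_rot"]; a=2*np.arctan2(q[1],q[0])
    from scipy.spatial.transform import Rotation as R
    d=R.from_quat(q).inv().apply(np.array([x,y,z])-p)
    w=(np.degrees(a)-yaw+180)%360-180
    print("at",p.round(4),np.degrees(a).round(2)%360,"f",st["force"].round(2),"w",round(st["width"]*88,1),"grip",st["grasp_force"],"t",st["clock"]); print("shift",d.round(4),"spin",round(w/30,3))
E
python3 - <<'E'
from h import *
go(.4613,.2989,.024,146)
for n in("side","top"):
    s=snapshot(n); P=cloud(s,s["z_map"]>0); v,u=np.nonzero(s["z_map"]>0)
    c=s["frame"][v,u].astype(int); sat=c.max(1)-c.min(1)
    near=(P[:,2]>.066)&(np.hypot(P[:,0]-.575,P[:,1]-.055)<.045)
    m=near&(sat<45)
    print(n,m.sum(),np.c_[u,v][m].mean(0),P[m].mean(0), atz(s,np.c_[u,v][m].mean(0),.078), np.ptp(P[m],0))
    K=masks_of("knife",s)
    for k in K[:2]:
        print(k["p"],k["point"],np.median(cloud(s,k["mask"]),0))
    cv2.imwrite(f"pics/p_{n}.png",s["frame"][:,:,::-1])
E
```

```text
at [0.442  0.3184 0.1248] 146.02 f [ 0.41 -0.1   0.09] w 57.0 grip 0.0 t 2.725
shift [-0.0269 -0.0055  0.1008] spin 0.001
side 77 [241.66233766 193.        ] [0.57623921 0.0594647  0.07815742] [0.57623455 0.05948046 0.078     ] [0.03055488 0.0841827  0.00809762]
0.71 [223.2, 140.9] [0.56227642 0.43662816 0.0139602 ]
0.6 [191.9, 169.0] [0.45356532 0.29508105 0.01305837]
top 95 [248.22105263 190.68421053] [0.57852014 0.0590491  0.07779333] [0.57850791 0.05903406 0.078     ] [0.0286836  0.07515125 0.01856697]
0.9 [134.8, 195.3] [0.56721646 0.4376393  0.01709207]
0.59 [180.6, 222.0] [0.48611441 0.27941216 0.01227719]
```

>>> apply_moves --series "0 0 0 0; 0 0 0 0"

```text
clock: 3.18
ee_pos: [0.4402, 0.3211, 0.1259]
ee_rot: [0.291, 0.957, 0.0, 0.0]
force: [-0.0, -0.0, -0.1]
width: 0.646
grasp_force: 0.0
```

```bash
python3 -c "
from h import *
go(.4613,.2989,.024,146)"
```

```text
at [0.4402 0.3211 0.1259] 146.14 f [-0.05 -0.03 -0.13] w 56.8 grip 0.0 t 3.175
shift [-0.0299 -0.0067  0.1019] spin 0.005
```

>>> apply_moves --series "-0.03 -0.0067 0.03 0; -0.03 -0.0067 0.07 0; -0.03 -0.0067 0.096 0; -0.03 -0.0067 0.102 0; -0.03 -0.0067 0.102 0"

```text
clock: 3.8
ee_pos: [0.4619, 0.2982, 0.0238]
ee_rot: [0.292, 0.957, 0.0, 0.0]
force: [-0.4, -0.0, -0.3]
width: 0.65
grasp_force: 0.0
```

Run:
```python
from h import *
go(.4613,.2989,.024,146)
s=snapshot("top");t=snapshot("side")
cv2.imwrite("pics/grip.png",np.vstack([cv2.resize(x[:,:,::-1],(536,300),interpolation=2) for x in(s["frame"][165:260,105:275],t["frame"][125:220,120:290])]))
```

```text
at [0.4619 0.2982 0.0238] 146.08 f [-0.36 -0.02 -0.26] w 57.2 grip 0.0 t 3.8
shift [ 0.0009  0.0002 -0.0002] spin 0.003
```

View pics/grip.png

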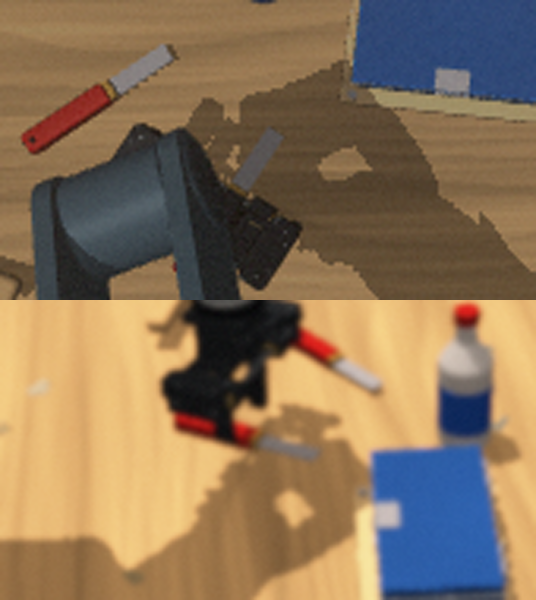

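The fingers straddle the near knife's handle just behind the ferrule (top half at (240,190), lower half at (235,435)), with the blade sticking out ahead. I'll close and lift.

>>> apply_moves --series "0 0 0 0; 0 0 0 0; 0 0 0 0; 0 0 0 0; 0 0 0 0" --fingers -1

```text
clock: 4.53
ee_pos: [0.462, 0.2975, 0.0233]
ee_rot: [0.292, 0.956, -0.0, -0.0]
force: [0.4, 0.3, -0.3]
width: 0.112
grasp_force: 0.0
```

>>> apply_moves --series "0 0 -0.02 0; 0 0 -0.06 0; 0 0 -0.1 0; 0 0 -0.1 0"

```text
clock: 5.03
ee_pos: [0.4644, 0.2985, 0.1269]
ee_rot: [0.292, 0.956, 0.002, 0.003]
force: [0.5, -0.3, 0.1]
width: 0.002
grasp_force: 0.0
```

Run:
```python
from h import *
np.set_printoptions(precision=4,suppress=True)
st=manip.sense(); print(st["ee_pos"])
go(.45,.075,.124,173.1)
S={n:snapshot(n) for n in("side","top")}
p=st["ee_pos"]
for n,s in S.items():
    for k in masks_of("knife",s)[:3]:
        C=cloud(s,k["mask"]); print(n,k["p"],k["point"],np.median(C,0))
    # blade: points ahead of the tool along knife x
    a=np.radians(-34); d=np.array([np.cos(a),np.sin(a)]); e=np.array([-d[1],d[0]])
    P=cloud(s,s["z_map"]>0); r=P[:,:2]-p[:2]; X=r@d; Y=r@e
    m=(X>.02)&(X<.12)&(abs(Y)<.03)&(P[:,2]>.07)&(P[:,2]<.14)
    print(n,m.sum())
    for lo in np.arange(.02,.12,.01):
        q=m&(X>=lo)&(X<lo+.01)
        if q.sum(): print("  %.2f n%d y %.4f z %.4f"%(lo,q.sum(),np.median(Y[q]),np.median(P[q,2])))
    for k in tip_of("knife_tip",s)[:3]: print("tip",k["p"],k["point"])
```

```text
[0.4644 0.2985 0.1269]
at [0.4644 0.2985 0.1269] 146.02 f [ 0.46 -0.29  0.13] w 0.2 grip 0.0 t 5.025
shift [-0.1129 -0.1934  0.0023] spin -0.903
side 0.78 [220.7, 140.4] [0.5618 0.438  0.0127]
side 0.67 [193.1, 166.8] [0.4537 0.2975 0.0134]
side 0
tip 0.79 [219.7, 176.6]
tip 0.47 [238.4, 150.0]
top 0.88 [133.4, 196.4] [0.5699 0.4372 0.0156]
top 0.47 [184.3, 215.6] [0.5035 0.2682 0.012 ]
top 0.36 [248.4, 181.9] [0.6167 0.0528 0.0771]
top 0
tip 0.75 [158.7, 180.8]
tip 0.61 [187.9, 205.0]
```

Run:
```python
from h import *
s=snapshot("top");t=snapshot("side")
cv2.imwrite("pics/grip2.png",np.vstack([cv2.resize(x[:,:,::-1],(536,300),interpolation=2) for x in(s["frame"][165:260,105:275],t["frame"][125:220,120:290])]))
```

```text
(no output)
```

View pics/grip2.png

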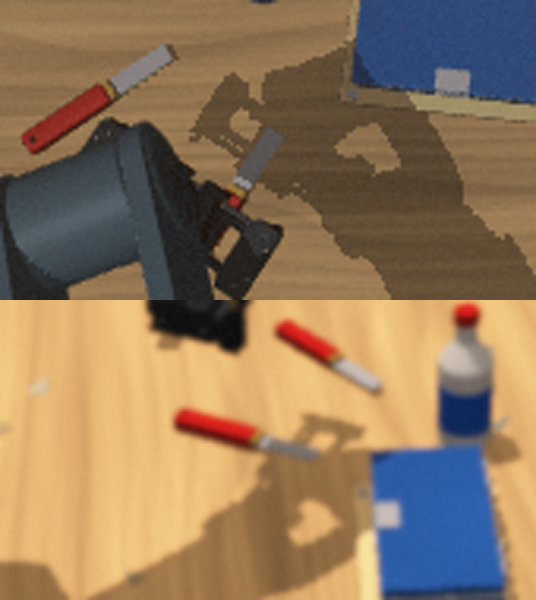

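The knife still lies where it was, so the fingers shut without touching it. I'll check where the fingertips really are against the reported TCP.

Run:
```python
from h import *
np.set_printoptions(precision=4,suppress=True)
print(manip.finger_overhang,[a for a in dir(manip) if a[0]!='_'])
p=manip.sense()["ee_pos"]; print(p)
for n in("side","top"):
    s=snapshot(n); P=cloud(s,s["z_map"]>0)
    v,u=np.nonzero(s["z_map"]>0); c=s["frame"][v,u].astype(int)
    m=(np.hypot(P[:,0]-p[0],P[:,1]-p[1])<.1)&(P[:,2]>.05)&(P[:,2]<.3)
    Q=P[m]; print(n,m.sum(),"minz",np.sort(Q[:,2])[:12] if len(Q) else 0)
    for lo in np.arange(.06,.24,.015):
        q=Q[(Q[:,2]>=lo)&(Q[:,2]<lo+.015)]
        if len(q): print("  z%.3f n%d"%(lo,len(q)),q.min(0)[:2],q.max(0)[:2],q.mean(0)[:2])
    red=((c[:,0]>120)&(c[:,1]<60)&(c[:,2]<70))&(np.hypot(P[:,0]-.44,P[:,1]-.31)<.1)
    print("red",red.sum(),P[red].mean(0),P[red].min(0),P[red].max(0))
```

```text
0.022 ['PlanningError', 'finger_overhang', 'sense']
[0.4613 0.2972 0.1222]
side 1439 minz [0.1244 0.1256 0.1264 0.1265 0.1266 0.1267 0.1274 0.1276 0.1292 0.13
 0.1304 0.1305]
  z0.120 n24 [0.4454 0.2814] [0.4756 0.2988] [0.4625 0.2901]
  z0.135 n39 [0.4461 0.2754] [0.4776 0.3064] [0.4626 0.2893]
  z0.150 n41 [0.4473 0.2774] [0.4789 0.3057] [0.4627 0.2884]
  z0.165 n17 [0.4485 0.2757] [0.4754 0.2965] [0.4605 0.2819]
  z0.180 n49 [0.3846 0.207 ] [0.5347 0.3621] [0.4477 0.2643]
  z0.195 n214 [0.3852 0.2026] [0.536  0.3717] [0.4639 0.2713]
  z0.210 n189 [0.3816 0.1999] [0.5406 0.3678] [0.4614 0.267 ]
  z0.225 n411 [0.3833 0.2014] [0.5381 0.3804] [0.4527 0.2695]
red 101 [0.4292 0.3112 0.0182] [0.3905 0.2795 0.0114] [0.468  0.3384 0.0229]
top 630 minz [0.1956 0.196  0.1964 0.197  0.1971 0.1986 0.1994 0.2008 0.2014 0.202
 0.2022 0.2029]
  z0.195 n56 [0.4157 0.2065] [0.5363 0.3446] [0.4698 0.2598]
  z0.210 n54 [0.3836 0.2016] [0.5412 0.3527] [0.4633 0.2613]
  z0.225 n428 [0.3847 0.2023] [0.5405 0.3724] [0.4384 0.2528]
red 7 [0.4656 0.2876 0.0199] [0.4632 0.2843 0.0169] [0.4698 0.2908 0.0213]
```

The camera puts the closed fingertips at z ≈ 0.125 while the TCP reads 0.122. The real tips are therefore about 3 mm *above* the reported TCP, not 22 mm below it, and they shut just over the handle. The xy agrees. I'll reopen, descend part-way and re-measure the open fingertips before going lower.

>>> apply_moves --series "0 0 0.03 0; 0 0 0.06 0; 0 0 0.09 0; 0 0 0.09 0" --fingers 0.3

```text
clock: 6.02
ee_pos: [0.4598, 0.2966, 0.0309]
ee_rot: [0.292, 0.956, -0.002, -0.002]
force: [-0.7, 0.1, 0.4]
width: 0.431
grasp_force: 0.0
```

Run:
```python
from h import *
np.set_printoptions(precision=4,suppress=True)
go(.462,.298,.0,146)
p=manip.sense()["ee_pos"]
a=np.radians(-34); d=np.array([np.cos(a),np.sin(a)]); e=np.array([-d[1],d[0]])
for n in("side","top"):
    s=snapshot(n); P=cloud(s,s["z_map"]>0)
    v,u=np.nonzero(s["z_map"]>0); c=s["frame"][v,u].astype(int)
    r=P[:,:2]-p[:2]; X=r@d;Y=r@e
    m=(abs(X)<.03)&(abs(Y)<.08)&(c.max(1)<70)&(P[:,2]<.12)&(P[:,2]>.012)
    print(n,m.sum())
    for lo in np.arange(.01,.12,.01):
        q=m&(P[:,2]>=lo)&(P[:,2]<lo+.01)
        if q.sum(): print("  z%.3f n%d X %.3f..%.3f Y"%(lo,q.sum(),X[q].min(),X[q].max()),np.sort(Y[q])[::max(1,q.sum()//8)])
```

```text
at [0.4598 0.2966 0.0309] 146.01 f [-0.7   0.13  0.44] w 38.0 grip 0.0 t 6.025
shift [-0.0012  0.0025  0.0309] spin 0.0
side 169
  z0.010 n1 X -0.020..-0.020 Y [-0.0103]
  z0.030 n6 X -0.008..0.007 Y [-0.0336 -0.033  -0.0316 -0.03    0.0197  0.0225]
  z0.040 n20 X -0.007..0.010 Y [-0.0397 -0.035  -0.0341 -0.0329 -0.0322  0.0158  0.0183  0.0196  0.02
  0.0205]
  z0.050 n13 X -0.001..0.011 Y [-0.037  -0.0368 -0.0358 -0.0346 -0.0342  0.0177  0.0183  0.0196  0.0205
  0.0213  0.0213  0.0225  0.0236]
  z0.060 n11 X 0.007..0.012 Y [-0.0355 -0.0349 -0.0348 -0.0344 -0.0323  0.0147  0.0177  0.021   0.0217
  0.022   0.0223]
  z0.070 n10 X -0.011..0.012 Y [-0.0364 -0.0348 -0.0345 -0.0309  0.0189  0.0246  0.025   0.025   0.0266
  0.0287]
  z0.080 n11 X -0.010..0.013 Y [-0.0388 -0.0371 -0.0354 -0.0344 -0.0305  0.0246  0.0253  0.0268  0.0277
  0.0283  0.0296]
  z0.090 n6 X -0.005..0.026 Y [0.0255 0.0258 0.0261 0.0274 0.0286 0.0774]
  z0.100 n21 X -0.016..0.028 Y [-0.0524  0.0242  0.0253  0.0269  0.0284  0.0768  0.0771  0.0773  0.0782
  0.0795  0.0799]
  z0.110 n70 X -0.019..0.030 Y [-0.0629 -0.0515 -0.0356 -0.0117  0.0182  0.0259  0.0497  0.076   0.0789]
top 21
  z0.110 n21 X -0.013..0.029 Y [-0.0584 -0.0561 -0.0516 -0.0513 -0.0507 -0.0484 -0.045  -0.024  -0.0063
 -0.0043  0.0003]
```

>>> apply_moves --series "-0.001 0.002 0.015 0; -0.001 0.002 0.025 0; -0.001 0.002 0.03 0; -0.001 0.002 0.03 0"

```text
clock: 6.62
ee_pos: [0.4635, 0.2984, 0.0028]
ee_rot: [0.292, 0.956, -0.0, -0.0]
force: [0.2, -0.2, -0.5]
width: 0.653
grasp_force: 0.0
```

>>> apply_moves --series "0 0 0 0; 0 0 0 0; 0 0 0 0; 0 0 0 0; 0 0 0 0" --fingers -1

```text
clock: 7.25
ee_pos: [0.464, 0.2986, 0.0035]
ee_rot: [0.292, 0.956, 0.0, 0.0]
force: [-1.0, -1.3, 2.1]
width: 0.267
grasp_force: 30.0
```

Gripped: 23.5 mm wide at 30 N. Lifting.

>>> apply_moves --series "0 0 -0.03 0; 0 0 -0.06 0; 0 0 -0.1 0; 0 0 -0.13 0; 0 0 -0.13 0"

```text
clock: 7.88
ee_pos: [0.4655, 0.2993, 0.1355]
ee_rot: [0.292, 0.956, 0.002, 0.002]
force: [0.5, 0.4, -1.7]
width: 0.27
grasp_force: 29.9
```

Run:
```python
from h import *
go(.439,.0765,.133,173.1)
```

```text
at [0.4655 0.2993 0.1355] 146.02 f [ 0.52  0.44 -1.71] w 23.7 grip 29.94958609342575 t 7.875
shift [-0.1025 -0.1996  0.002 ] spin -0.903
```

>>> apply_moves --series "-0.023 -0.044 0 -0.2; -0.046 -0.089 0 -0.4; -0.069 -0.133 0 -0.6; -0.09 -0.178 0 -0.8; -0.1025 -0.1996 0 -0.903"

```text
clock: 8.5
ee_pos: [0.4355, 0.074, 0.1313]
ee_rot: [0.06, 0.998, -0.0, -0.002]
force: [-0.2, -0.2, -1.1]
width: 0.266
grasp_force: 30.0
```

>>> apply_moves --series "0 0 0 0; 0 0 0 0"

```text
clock: 8.75
ee_pos: [0.4368, 0.0764, 0.1323]
ee_rot: [0.061, 0.998, 0.0, -0.001]
force: [0.1, 1.1, -2.0]
width: 0.272
grasp_force: 29.9
```

```bash
cat > blade.py <<'E'
from h import *
np.set_printoptions(precision=4,suppress=True)
import sys
st=manip.sense(); p=st["ee_pos"]; q=st["ee_rot"]; yaw=2*np.arctan2(q[1],q[0])+np.pi
d=np.array([np.cos(yaw),np.sin(yaw)]); e=np.array([-d[1],d[0]])
for n in("side","top"):
    s=snapshot(n); P=cloud(s,s["z_map"]>0); v,u=np.nonzero(s["z_map"]>0); c=s["frame"][v,u].astype(int)
    r=P[:,:2]-p[:2]; X=r@d; Y=r@e; dz=P[:,2]-p[2]
    m=(X>-.12)&(X<.13)&(abs(Y)<.03)&(abs(dz)<.04)
    for lo in np.arange(-.09,.12,.01):
        k=m&(X>=lo)&(X<lo+.01)
        if k.sum()>1: print(n,"X%.2f n%d Y %.4f..%.4f dz med %.4f  rgb"%(lo,k.sum(),Y[k].min(),Y[k].max(),np.median(dz[k])),c[k].mean(0).astype(int))
    print(n,"Xmax",np.sort(X[m])[-5:])
    for k in tip_of("knife_tip",s)[:2]: print("tip",k["p"],k["point"],deproj(s,k["point"]))
E
python3 blade.py; python3 -c "
from h import *
go(.439,.0765,.06,173.1)"
```

```text
side X-0.09 n26 Y -0.0155..0.0085 dz med 0.0124  rgb [189  81  53]
side X-0.08 n38 Y -0.0153..0.0066 dz med 0.0140  rgb [172  48  34]
side X-0.07 n32 Y -0.0162..0.0055 dz med 0.0144  rgb [178  52  36]
side X-0.06 n34 Y -0.0166..0.0051 dz med 0.0144  rgb [165  38  28]
side X-0.05 n10 Y -0.0183..-0.0107 dz med 0.0032  rgb [132  71  44]
side X-0.04 n9 Y -0.0146..-0.0098 dz med 0.0017  rgb [136  81  51]
side X-0.03 n11 Y -0.0160..-0.0114 dz med 0.0034  rgb [129  72  45]
side X-0.02 n8 Y -0.0251..-0.0118 dz med 0.0022  rgb [118  69  45]
side X-0.01 n10 Y -0.0285..-0.0244 dz med 0.0126  rgb [80 59 39]
side X-0.00 n10 Y -0.0298..-0.0244 dz med 0.0132  rgb [86 64 42]
side X0.01 n6 Y -0.0253..-0.0090 dz med 0.0043  rgb [156 112  67]
side X0.02 n7 Y -0.0118..0.0111 dz med 0.0077  rgb [128 111  97]
side X0.03 n15 Y -0.0114..0.0086 dz med 0.0065  rgb [142 124 110]
side X0.04 n19 Y -0.0129..0.0099 dz med 0.0068  rgb [143 125 111]
side X0.05 n15 Y -0.0116..0.0068 dz med 0.0069  rgb [156 135 119]
side X0.06 n20 Y -0.0133..0.0106 dz med 0.0060  rgb [164 143 127]
side X0.07 n15 Y -0.0107..0.0134 dz m
[... 261 characters left out ...]
26..0.0082 dz med 0.0156  rgb [131  43  36]
top X-0.08 n25 Y -0.0136..0.0089 dz med 0.0161  rgb [118  42  37]
top X0.04 n15 Y -0.0102..0.0078 dz med 0.0069  rgb [85 81 81]
top X0.05 n25 Y -0.0094..0.0091 dz med 0.0084  rgb [92 88 88]
top X0.06 n23 Y -0.0084..0.0099 dz med 0.0077  rgb [104  99  99]
top X0.07 n22 Y -0.0099..0.0085 dz med 0.0083  rgb [106 101 100]
top X0.08 n21 Y -0.0090..0.0096 dz med 0.0081  rgb [99 94 91]
top Xmax [0.0866 0.0868 0.0873 0.0883 0.0885]
tip 0.77 [158.9, 182.0] [0.6196 0.3591 0.0006]
tip 0.58 [244.3, 206.3] [0.5337 0.0765 0.0002]
at [0.4372 0.0767 0.133 ] 173.17 f [ 0.42  0.01 -1.53] w 23.3 grip 29.94975507259369 t 8.95
shift [-0.0019  0.      0.073 ] spin 0.002
```

The blade is level, its centre 6.5 mm above the TCP reading and its tip 87 mm ahead, and it is already on the slot line. Slot mid-height needs TCP z = 0.058.

>>> apply_moves --series "0 0 0.03 0; 0 0 0.06 0; 0 0 0.075 0; 0 0 0.075 0; 0 0 0.075 0"

```text
clock: 9.57
ee_pos: [0.4382, 0.0759, 0.0592]
ee_rot: [0.06, 0.998, -0.0, 0.001]
force: [0.1, -0.6, -0.8]
width: 0.267
grasp_force: 29.9
```

```bash
python3 - <<'E'
from h import *
go(.5053,.0685,.058,173.1)
s=snapshot("top");t=snapshot("side")
cv2.imwrite("pics/pre.png",np.vstack([cv2.resize(x[:,:,::-1],(536,300),interpolation=2) for x in(s["frame"][160:255,175:345],t["frame"][150:245,170:340])]))
E
python3 blade.py | grep -E "X0.0[4-8]|Xmax"
```

```text
at [0.4382 0.0759 0.0592] 173.12 f [ 0.15 -0.6  -0.75] w 23.5 grip 29.94965761899948 t 9.575
shift [-0.0675  0.0007  0.0013] spin 0.001
side X0.04 n15 Y -0.0118..0.0085 dz med 0.0066  rgb [140 122 110]
side X0.05 n19 Y -0.0129..0.0096 dz med 0.0071  rgb [147 128 116]
side X0.06 n15 Y -0.0121..0.0084 dz med 0.0063  rgb [147 130 120]
side X0.07 n16 Y -0.0117..0.0108 dz med 0.0066  rgb [157 138 124]
side X0.08 n10 Y -0.0123..0.0101 dz med 0.0072  rgb [176 152 133]
side Xmax [0.1293 0.1295 0.1295 0.1297 0.13  ]
top X0.04 n15 Y -0.0088..0.0075 dz med 0.0073  rgb [88 85 85]
top X0.05 n21 Y -0.0108..0.0087 dz med 0.0081  rgb [93 89 88]
top X0.06 n23 Y -0.0104..0.0091 dz med 0.0089  rgb [99 95 93]
top X0.07 n18 Y -0.0090..0.0072 dz med 0.0072  rgb [97 93 94]
top X0.08 n18 Y -0.0080..0.0082 dz med 0.0068  rgb [104  99  97]
top Xmax [0.1276 0.1291 0.1294 0.1296 0.1296]
```

View pics/pre.png

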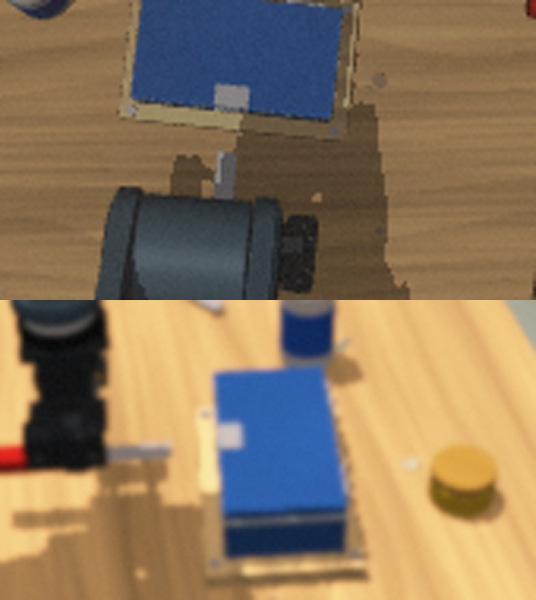

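The blade (top half (226,175)) points at the steel plate (232,97), and in the side view it is level with the rim band. Inserting in two stages.

>>> apply_moves --series "-0.015 0.0005 0.001 0; -0.03 0.0005 0.001 0; -0.04 0.0005 0.001 0; -0.048 0.0005 0.001 0; -0.048 0.0005 0.001 0"

```text
clock: 10.5
ee_pos: [0.4856, 0.0704, 0.0572]
ee_rot: [0.06, 0.998, 0.0, -0.0]
force: [-0.2, -0.3, -1.9]
width: 0.269
grasp_force: 29.9
```

>>> apply_moves --series "-0.007 0 0 0; -0.014 0 0 0; -0.02 0 0 0; -0.02 0 0 0"

```text
clock: 11.0
ee_pos: [0.5055, 0.068, 0.0574]
ee_rot: [0.06, 0.998, -0.0, 0.0]
force: [0.0, -0.2, -1.5]
width: 0.269
grasp_force: 29.9
```

```bash
python3 - <<'E'
from h import *
go(.5053,.0685,.058,173.1)
s=snapshot("top");t=snapshot("side")
cv2.imwrite("pics/ins.png",np.vstack([cv2.resize(x[:,:,::-1],(536,300),interpolation=2) for x in(s["frame"][160:255,175:345],t["frame"][150:245,170:340])]))
E
python3 blade.py | grep -E "X0.0[2-8]|Xmax"
```

```text
at [0.5055 0.068  0.0574] 173.1 f [ 0.02 -0.15 -1.49] w 23.7 grip 29.949681758880615 t 11.0
shift [ 0.0002  0.0005 -0.0006] spin -0.0
side X0.03 n12 Y -0.0106..0.0066 dz med 0.0066  rgb [120 105  94]
side X0.04 n31 Y -0.0254..0.0279 dz med 0.0042  rgb [162 136 107]
side X0.05 n42 Y -0.0299..0.0276 dz med -0.0368  rgb [169 141 107]
side X0.06 n50 Y -0.0293..0.0292 dz med 0.0199  rgb [134 128 133]
side X0.07 n43 Y -0.0278..0.0297 dz med 0.0207  rgb [114 118 136]
side X0.08 n47 Y -0.0297..0.0280 dz med 0.0209  rgb [ 71  91 129]
side Xmax [0.1292 0.1292 0.1292 0.1296 0.1298]
top X0.06 n39 Y -0.0284..0.0283 dz med 0.0211  rgb [66 73 88]
top X0.07 n61 Y -0.0279..0.0294 dz med 0.0219  rgb [73 80 97]
top X0.08 n63 Y -0.0299..0.0299 dz med 0.0217  rgb [62 73 95]
top Xmax [0.1291 0.1293 0.1294 0.1296 0.1296]
```

The blade is in by 24 mm with no contact force. Prising starts along the arc about the hinge (r ≈ 86 mm).

>>> apply_moves --series "0 0 -0.003 0; 0 0 -0.012 0; -0.002 0 -0.02 0; -0.004 0 -0.028 0; -0.004 0 -0.028 0"

```text
clock: 11.92
ee_pos: [0.5094, 0.0676, 0.0861]
ee_rot: [0.06, 0.998, -0.0, 0.001]
force: [-1.1, 0.6, -2.2]
width: 0.269
grasp_force: 29.9
```

```bash
cat > lid.py <<'E'
from h import *
np.set_printoptions(precision=4,suppress=True)
go(.5053,.0685,.058,173.1)
c0=np.array([.6227,.0543]); a=np.radians(-6.9); d=np.array([np.cos(a),np.sin(a)]); e=np.array([-d[1],d[0]])
p=manip.sense()["ee_pos"]; print("TCP case x %.4f y %.4f"%((p[:2]-c0)@d,(p[:2]-c0)@e),"tip r",.055-((p[:2]-c0)@d+.087))
for n in("side","top"):
    s=snapshot(n); P=cloud(s,s["z_map"]>0); v,u=np.nonzero(s["z_map"]>0); hs=cv2.cvtColor(s["frame"],cv2.COLOR_RGB2HSV)[v,u]
    X=(P[:,:2]-c0)@d; Y=(P[:,:2]-c0)@e; Z=P[:,2]
    m=(X>-.08)&(X<.12)&(abs(Y)<.1)&(Z>.073)&(hs[:,0]>100)&(hs[:,0]<130)&(hs[:,1]>90)
    if m.sum()>50:
        q=np.c_[X,Z][m]; v_=np.linalg.svd(q-q.mean(0))[2][0] if len(q)<6000 else 0
        print(n,m.sum(),"lid angle deg",np.degrees(np.arctan2(-v_[1],v_[0]))%180,"X",X[m].min(),X[m].max(),"Z",Z[m].min(),Z[m].max())
    r=P[:,:2]-p[:2]; bx=r@d; by=r@e
    for lo in (-.09,-.08,.02,.03,.04,.05,.06,.07,.08):
        k=(bx>=lo)&(bx<lo+.01)&(abs(by)<.012)&(abs(Z-p[2])<.03)&(hs[:,1]<90 if lo>0 else True)
        if k.sum()>2: print("  blade",round(lo,2),k.sum(),np.median(Z[k]-p[2]).round(4))
E
python3 lid.py
```

```text
at [0.5094 0.0676 0.0861] 173.11 f [-1.11  0.56 -2.23] w 23.6 grip 29.949730038642883 t 11.925
shift [0.0042 0.0004 0.0281] spin 0.0
TCP case x -0.1141 y -0.0004 tip r 0.08206272369201029
side 1513 lid angle deg 16.78838971716352 X -0.05221875753139199 0.05470555403003587 Z 0.0731186356063053 0.11186037822445001
  blade -0.09 15 0.015
  blade -0.08 22 0.0153
  blade 0.03 12 0.0063
  blade 0.04 12 0.0064
  blade 0.05 27 0.0052
  blade 0.06 20 0.0216
  blade 0.07 15 0.0212
  blade 0.08 16 0.0185
top 2014 lid angle deg 21.18423588419367 X -0.0791590026348506 0.05851074846802491 Z 0.07320921926856062 0.4329914367906098
  blade -0.09 14 0.0154
  blade -0.08 24 0.0156
  blade 0.06 14 0.0236
  blade 0.07 23 0.0229
  blade 0.08 25 0.0186
```

The lid is up about 17° (0.29 rad) with no slip in the fingers. Continuing the arc.

>>> apply_moves --series "-0.004 0 -0.01 0; -0.009 0 -0.0195 0; -0.015 0 -0.029 0; -0.022 0 -0.036 0; -0.022 0 -0.036 0"

```text
clock: 12.65
ee_pos: [0.5326, 0.0647, 0.1226]
ee_rot: [0.06, 0.998, -0.0, 0.002]
force: [-0.1, -1.0, -0.9]
width: 0.271
grasp_force: 30.0
```

```bash
python3 lid.py
```

```text
at [0.5326 0.0647 0.1226] 173.09 f [-0.08 -0.95 -0.93] w 23.9 grip 29.97838318347931 t 12.65
shift [0.0278 0.0005 0.0645] spin -0.0
TCP case x -0.0907 y -0.0005 tip r 0.05866422379952733
side 978 lid angle deg 46.47957650761157 X -0.018827277317350576 0.05835904220916312 Z 0.07458140290046038 0.15702022589094383
  blade -0.09 16 0.0144
  blade -0.08 22 0.0148
  blade 0.03 11 0.0052
  blade 0.04 15 0.0063
  blade 0.05 13 0.0059
  blade 0.06 15 0.0065
  blade 0.07 9 0.0283
  blade 0.08 17 0.0235
top 1385 lid angle deg 47.634999683354664 X -0.05920074318601372 0.061329932048958015 Z 0.07400950437079765 0.43167987421060744
  blade -0.09 18 0.0154
  blade -0.08 22 0.016
  blade 0.07 8 0.0075
  blade 0.08 18 0.0259
```

>>> apply_moves --series "-0.0085 0 -0.007 0; -0.018 0 -0.013 0; -0.028 0 -0.0175 0; -0.0385 0 -0.0205 0; -0.0385 0 -0.0205 0"

```text
clock: 13.38
ee_pos: [0.5707, 0.0601, 0.1425]
ee_rot: [0.06, 0.998, -0.0, 0.001]
force: [0.5, 0.5, -1.6]
width: 0.271
grasp_force: 30.0
```

```bash
python3 lid.py
```

```text
at [0.5707 0.0601 0.1425] 173.09 f [ 0.54  0.47 -1.62] w 23.9 grip 29.978407323360443 t 13.375
shift [0.0661 0.0005 0.0843] spin -0.0
TCP case x -0.0523 y -0.0005 tip r 0.020333548429769907
side 257 lid angle deg 70.15860126568273 X -0.05411981490191018 0.056850778690030676 Z 0.07542168812984572 0.305938645097123
  blade -0.09 13 0.0154
  blade -0.08 22 0.0159
  blade 0.03 4 0.007
  blade 0.04 16 0.0063
  blade 0.05 18 0.0065
  blade 0.06 16 0.0065
  blade 0.07 18 0.0056
  blade 0.08 9 0.0058
top 183 lid angle deg 80.32469762540917 X -0.00970663511227797 0.05951300603826265 Z 0.0986568856499157 0.46341379995151927
  blade -0.09 20 0.0153
  blade -0.08 24 0.0164
  blade 0.08 6 0.0276
```

>>> apply_moves --series "-0.01 0 -0.0015 0; -0.021 0 -0.002 0; -0.031 0 -0.0015 0; -0.0395 0 0 0; -0.0395 0 0 0"

```text
clock: 14.1
ee_pos: [0.609, 0.0554, 0.1416]
ee_rot: [0.06, 0.998, -0.0, 0.0]
force: [0.2, -0.9, -1.4]
width: 0.265
grasp_force: 30.0
```

```bash
python3 lid.py
```

```text
at [0.609  0.0554 0.1416] 173.09 f [ 0.17 -0.89 -1.35] w 23.4 grip 29.978353679180145 t 14.1
shift [0.1046 0.0006 0.0835] spin -0.0
TCP case x -0.0137 y -0.0006 tip r -0.018308874726085674
side 189 lid angle deg 89.62359334181626 X 0.00859639393891154 0.0868431995181083 Z 0.07315721510641077 0.2516893105176338
  blade -0.09 26 0.0146
  blade -0.08 23 0.0144
  blade 0.04 14 0.0057
  blade 0.05 17 0.0062
  blade 0.06 15 0.0056
  blade 0.07 31 0.0042
  blade 0.08 33 0.0062
top 113 lid angle deg 78.5273126837106 X 0.017725895927971323 0.09167859303081374 Z 0.0735536256905029 0.4691943814857877
  blade -0.09 18 0.0167
  blade -0.08 30 0.018
```

>>> apply_moves --series "-0.004 0 0.0005 0; -0.008 0 0.0015 0; -0.01 0 0.002 0; -0.01 0 0.002 0"

```text
clock: 14.7
ee_pos: [0.6167, 0.0547, 0.1392]
ee_rot: [0.06, 0.998, 0.0, -0.002]
force: [-6.4, 0.4, 0.9]
width: 0.267
grasp_force: 30.0
```

```bash
cat > lid2.py <<'E'
from h import *
np.set_printoptions(precision=4,suppress=True)
go(.609,.0554,.1416,173.1)
c0=np.array([.6227,.0543]); a=np.radians(-6.9); d=np.array([np.cos(a),np.sin(a)]); e=np.array([-d[1],d[0]])
p=manip.sense()["ee_pos"]; print("tip past hinge",(p[:2]-c0)@d+.087-.055)
for n in("side","top"):
    s=snapshot(n); P=cloud(s,s["z_map"]>0)
    X=(P[:,:2]-c0)@d; Y=(P[:,:2]-c0)@e; Z=P[:,2]
    for ya,yb in((-.1,-.04),(.04,.1)):
        m=(X>.03)&(X<.13)&(Y>ya)&(Y<yb)&(Z>.09)&(Z<.185)
        print(n,ya,m.sum(),[(round(z,2),np.median(X[m&(Z>=z)&(Z<z+.015)]).round(4)) for z in np.arange(.09,.185,.015) if (m&(Z>=z)&(Z<z+.015)).sum()>2])
E
python3 lid2.py
```

```text
at [0.6167 0.0547 0.1392] 173.12 f [-6.41  0.4   0.88] w 23.5 grip 29.97763842344284 t 14.7
shift [ 0.0078 -0.0002 -0.0023] spin 0.001
tip past hinge 0.026024453845898847
side -0.1 328 [(np.float64(0.09), np.float64(0.0626)), (np.float64(0.1), np.float64(0.0678)), (np.float64(0.12), np.float64(0.0734)), (np.float64(0.14), np.float64(0.0782)), (np.float64(0.15), np.float64(0.0832)), (np.float64(0.16), np.float64(0.0904))]
side 0.04 185 [(np.float64(0.09), np.float64(0.0625)), (np.float64(0.1), np.float64(0.068)), (np.float64(0.12), np.float64(0.0728)), (np.float64(0.14), np.float64(0.0778)), (np.float64(0.15), np.float64(0.0832)), (np.float64(0.16), np.float64(0.0909))]
top -0.1 225 [(np.float64(0.09), np.float64(0.0649)), (np.float64(0.1), np.float64(0.0696)), (np.float64(0.12), np.float64(0.075)), (np.float64(0.14), np.float64(0.0802)), (np.float64(0.15), np.float64(0.0858)), (np.float64(0.16), np.float64(0.0937))]
top 0.04 14 [(np.float64(0.16), np.float64(0.0986))]
```

Reaction is 6.4 N and the lid slope gives 109° (1.9 rad), so the lid is on its stop. Backing straight out.

>>> apply_moves --series "0.02 0 0 0; 0.06 0 -0.005 0; 0.11 0 -0.005 0; 0.16 0 -0.005 0; 0.16 0 -0.005 0"

```text
clock: 15.42
ee_pos: [0.456, 0.0744, 0.1442]
ee_rot: [0.06, 0.998, 0.0, -0.001]
force: [1.0, -0.1, -1.2]
width: 0.266
grasp_force: 30.0
```

```bash
python3 lid2.py; python3 blade.py | grep -E "X-?0.0[2-8]|Xmax"; python3 -c "
from h import *
go(.440,-.319,.144,169.6)"
```

```text
at [0.456  0.0744 0.1442] 173.15 f [ 0.98 -0.11 -1.19] w 23.4 grip 29.978469014167786 t 15.425
shift [-0.1541 -0.0006  0.0022] spin 0.002
tip past hinge -0.13587598783827526
side -0.1 325 [(np.float64(0.09), np.float64(0.0625)), (np.float64(0.1), np.float64(0.0673)), (np.float64(0.12), np.float64(0.073)), (np.float64(0.14), np.float64(0.0784)), (np.float64(0.15), np.float64(0.0831)), (np.float64(0.16), np.float64(0.091))]
side 0.04 203 [(np.float64(0.09), np.float64(0.0631)), (np.float64(0.1), np.float64(0.068)), (np.float64(0.12), np.float64(0.0732)), (np.float64(0.14), np.float64(0.0781)), (np.float64(0.15), np.float64(0.0835)), (np.float64(0.16), np.float64(0.0915))]
top -0.1 346 [(np.float64(0.09), np.float64(0.0651)), (np.float64(0.1), np.float64(0.0703)), (np.float64(0.12), np.float64(0.0754)), (np.float64(0.14), np.float64(0.0805)), (np.float64(0.15), np.float64(0.0854)), (np.float64(0.16), np.float64(0.0929))]
top 0.04 336 [(np.float64(0.09), np.float64(0.0659)), (np.float64(0.1), np.float64(0.0708)), (np.float64(0.12), np.float64(0.0758)), (np.float64(0.14), np.float64(0.081
[... 930 characters left out ...]
  rgb [165 145 130]
side X0.08 n8 Y -0.0083..0.0084 dz med 0.0061  rgb [181 152 124]
side Xmax [0.0826 0.0828 0.0829 0.0851 0.0852]
top X-0.08 n30 Y -0.0128..0.0101 dz med 0.0169  rgb [127  44  37]
top X-0.07 n18 Y -0.0124..0.0081 dz med 0.0160  rgb [129  43  39]
top X0.05 n24 Y -0.0104..0.0078 dz med 0.0071  rgb [92 88 87]
top X0.06 n24 Y -0.0095..0.0090 dz med 0.0077  rgb [103  99  98]
top X0.07 n23 Y -0.0108..0.0071 dz med 0.0070  rgb [97 92 92]
top X0.08 n22 Y -0.0102..0.0081 dz med 0.0060  rgb [105  99  96]
top Xmax [0.0878 0.0882 0.0885 0.0886 0.0892]
at [0.4607 0.0733 0.1452] 173.09 f [ 0.99  0.53 -1.43] w 23.4 grip 29.97835546731949 t 15.725
shift [-0.0267 -0.392   0.0013] spin 0.116
```

The lid stays open and the knife is still level. Carrying it to the tray.

>>> apply_moves --series "-0.003 -0.045 0 0.116; -0.007 -0.1 0 0.116; -0.011 -0.155 0 0.116; -0.015 -0.21 0 0.116; -0.018 -0.265 0 0.116"

```text
clock: 16.35
ee_pos: [0.4457, -0.1941, 0.145]
ee_rot: [0.091, 0.996, -0.0, 0.0]
force: [1.8, -0.3, -1.7]
width: 0.272
grasp_force: 30.0
```

>>> apply_moves --series "-0.003 -0.045 0 0; -0.006 -0.09 0 0; -0.008 -0.12 0 0; -0.008 -0.128 0 0; -0.008 -0.128 0 0"

```text
clock: 16.98
ee_pos: [0.4301, -0.319, 0.1444]
ee_rot: [0.091, 0.996, 0.0, -0.0]
force: [0.4, 1.0, -1.9]
width: 0.268
grasp_force: 30.0
```

```bash
python3 -c "
from h import *
go(.440,-.319,.013,169.6)"
```

```text
at [ 0.4301 -0.319   0.1444] 169.57 f [ 0.37  0.96 -1.89] w 23.5 grip 29.978370666503906 t 16.975
shift [-0.0098  0.0017  0.1314] spin -0.001
```

>>> apply_moves --series "-0.01 0.0015 0.045 0; -0.01 0.0015 0.085 0; -0.01 0.0015 0.115 0; -0.01 0.0015 0.126 0; -0.01 0.0015 0.129 0"

```text
clock: 17.6
ee_pos: [0.4405, -0.3185, 0.0158]
ee_rot: [0.09, 0.996, 0.0, -0.0]
force: [-0.2, 0.1, -1.9]
width: 0.264
grasp_force: 30.0
```

>>> apply_moves --series "0 0 0.001 0; 0 0 0.002 0; 0 0 0.002 0"

```text
clock: 17.98
ee_pos: [0.4405, -0.3197, 0.0145]
ee_rot: [0.09, 0.996, -0.0, 0.0]
force: [-0.9, 0.1, -1.6]
width: 0.273
grasp_force: 30.0
```

```bash
python3 -c "
from h import *
go(.440,-.319,.0115,169.6)"; python3 blade.py | grep -E "X-?0.0[4-8]"
```

```text
at [ 0.4405 -0.3197  0.0145] 169.62 f [-0.87  0.05 -1.56] w 24.1 grip 29.978413581848145 t 17.975
shift [0.0007 0.0006 0.003 ] spin 0.001
side X-0.08 n100 Y -0.0296..0.0299 dz med 0.0049  rgb [117  68  52]
side X-0.07 n97 Y -0.0296..0.0297 dz med 0.0040  rgb [115  67  50]
side X-0.06 n81 Y -0.0296..0.0296 dz med 0.0129  rgb [114  53  41]
side X-0.05 n17 Y -0.0120..0.0079 dz med 0.0166  rgb [133  28  25]
side X0.04 n110 Y -0.0297..0.0294 dz med -0.0045  rgb [ 80 100  85]
side X0.05 n92 Y -0.0289..0.0297 dz med -0.0040  rgb [ 79 100  85]
side X0.06 n90 Y -0.0295..0.0290 dz med -0.0047  rgb [ 80 100  85]
side X0.07 n111 Y -0.0296..0.0300 dz med -0.0046  rgb [ 80 101  85]
side X0.08 n91 Y -0.0292..0.0298 dz med -0.0051  rgb [ 72 101  82]
top X-0.04 n5 Y 0.0249..0.0299 dz med -0.0050  rgb [35 51 40]
top X0.04 n44 Y -0.0173..0.0295 dz med -0.0016  rgb [61 70 62]
top X0.05 n51 Y -0.0252..0.0299 dz med -0.0023  rgb [59 69 60]
top X0.06 n59 Y -0.0289..0.0296 dz med -0.0025  rgb [56 67 57]
top X0.07 n57 Y -0.0296..0.0300 dz med -0.0024  rgb [57 68 58]
top X0.08 n55 Y -0.0276..0.0290 dz med -0.0033  rgb [56 69 58]
```

Force is still −1.6 N in z, which is the knife's own weight. Lowering by millimetres until the floor takes it.

>>> apply_moves --series "0 0 0.0015 0; 0 0 0.0015 0; 0 0 0.0015 0"

```text
clock: 18.55
ee_pos: [0.4402, -0.3192, 0.0122]
ee_rot: [0.09, 0.996, 0.0, -0.0]
force: [-0.1, -0.5, -1.9]
width: 0.273
grasp_force: 30.0
```

>>> apply_moves --series "0 0 0.0015 0; 0 0 0.0015 0; 0 0 0.0015 0"

```text
clock: 18.92
ee_pos: [0.4403, -0.3194, 0.0115]
ee_rot: [0.09, 0.996, -0.0, -0.0]
force: [-2.6, 2.7, 6.6]
width: 0.268
grasp_force: 30.0
```

The floor carries the knife (+6.6 N). Open part-way, clear of the tray walls, then rise.

>>> apply_moves --series "0 0 0 0; 0 0 0 0; 0 0 0 0; 0 0 0 0" --fingers 0.05

```text
clock: 19.42
ee_pos: [0.4402, -0.3192, 0.0107]
ee_rot: [0.09, 0.996, 0.0, -0.0]
force: [-0.1, -0.2, 0.7]
width: 0.527
grasp_force: 0.0
```

>>> apply_moves --series "0 0 -0.01 0; 0 0 -0.03 0; 0 0 -0.08 0; 0 0 -0.13 0; 0 0 -0.16 0"

```text
clock: 20.05
ee_pos: [0.441, -0.3201, 0.1745]
ee_rot: [0.09, 0.996, -0.001, 0.002]
force: [-0.5, -0.5, -0.9]
width: 0.526
grasp_force: 0.0
```

>>> apply_moves --series "0.05 0 -0.02 0; 0.1 0 -0.04 0; 0.1 0 -0.04 0; 0.1 0 -0.04 0"

```text
clock: 20.55
ee_pos: [0.3423, -0.3016, 0.2114]
ee_rot: [0.091, 0.996, -0.001, 0.001]
force: [-0.1, -0.3, 0.9]
width: 0.521
grasp_force: 0.0
```

```bash
python3 - <<'E'
from h import *
np.set_printoptions(precision=4,suppress=True)
go(.44,-.319,.2,169.6)
c0=np.array([.440,-.3195]); a=np.radians(-10.4); d=np.array([np.cos(a),np.sin(a)]); e=np.array([-d[1],d[0]])
im=[]
for n in("side","top"):
    s=snapshot(n); P=cloud(s,s["z_map"]>0); v,u=np.nonzero(s["z_map"]>0); c=s["frame"][v,u].astype(int)
    X=(P[:,:2]-c0)@d; Y=(P[:,:2]-c0)@e
    red=(c[:,0]>2*c[:,1])&(c[:,0]>60)&(abs(X)<.115)&(abs(Y)<.05)
    bl=(np.ptp(c,axis=1)<35)&(c.max(1)>70)&(abs(X)<.115)&(abs(Y)<.05)&(P[:,2]<.05)
    for m in(red,bl):
        if m.sum()>3: print(n,m.sum(),X[m].min(),X[m].max(),Y[m].min(),Y[m].max(),np.median(P[m,2]))
    im.append(s["frame"][:,:,::-1])
cv2.imwrite("pics/end.png",np.vstack([cv2.resize(im[0][150:384,100:400],(480,300)),cv2.resize(im[1][130:310,230:460],(480,300))]))
E
python3 lid2.py
```

```text
at [ 0.3423 -0.3016  0.2114] 169.59 f [-0.14 -0.35  0.86] w 45.9 grip 0.0 t 20.55
shift [-0.0993  0.0006  0.0116] spin -0.0
side 481 -0.08605754890828736 0.011802573990234568 -0.01484555757848452 0.010708294750357871 0.026987346443039645
side 556 -0.10595137612910878 0.08963410139357927 -0.04249271373390654 0.04996005231609751 0.010960147625779432
top 204 -0.08101972177240252 0.013046445896734454 -0.012579588191659642 0.011641222252040586 0.027716697808875652
top 745 -0.014539602900235631 0.11494966573786168 -0.048770462876068975 0.049937108362294265 0.010363436332837093
at [ 0.3424 -0.3013  0.2105] 169.65 f [ 0.49 -0.62  0.08] w 46.5 grip 0.0 t 20.65
shift [-0.1981  0.3987  0.0691] spin -0.115
tip past hinge -0.2035080358136992
side -0.1 331 [(np.float64(0.09), np.float64(0.0626)), (np.float64(0.1), np.float64(0.0678)), (np.float64(0.12), np.float64(0.0729)), (np.float64(0.14), np.float64(0.078)), (np.float64(0.15), np.float64(0.0835)), (np.float64(0.16), np.float64(0.0906))]
side 0.04 207 [(np.float64(0.09), np.float64(0.0626)), (np.float64(0.1), np.float64(0.0676)), (np.float64(0.12), np.float64(0.0733)), (np.float64(0.14), np.float64(0.078)), (np.float64(0.15), np.float64(0.0834)), (np.float64(0.16), np.float64(0.0908))]
top -0.1 342 [(np.float64(0.09), np.float64(0.065)), (np.float64(0.1), np.float64(0.0697)), (np.float64(0.12), np.float64(0.0748)), (np.float64(0.14), np.float64(0.0807)), (np.float64(0.15), np.float64(0.0854)), (np.float64(0.16), np.float64(0.0932))]
top 0.04 335 [(np.float64(0.09), np.float64(0.0655)), (np.float64(0.1), np.float64(0.0703)), (np.float64(0.12), np.float64(0.0756)), (np.float64(0.14), np.float64(0.0808)), (np.float64(0.15), np.float64(0.0863)), (np.float64(0.16), np.float64(0.0936))]
```

View pics/end.png

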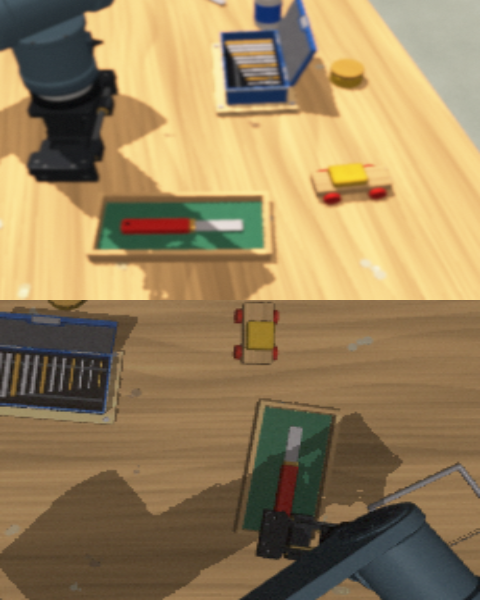

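The knife lies flat inside the tray (upper half (180,226), handle top at z ≈ 27 mm), clear of all walls. The lid stands back at its stop (300,45), and the arm is free. Handing in.

```bash
python3 -c "
from h import *
print(ticket.finish_job())"
```

```text
the job is handed in; nothing more can be done
None
```

I prised the lid open with the nearer red-handled knife and swung it back to its stop (about 1.9 rad). The knife lies flat in the tool tray, and I handed the job in at about 21 s; no verdict came back.

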